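# Put the resin beetle away in the latched specimen case

### The job

Open the wooden specimen case by holding its red release tab down while sliding the dark cover along its rails, and set the amber beetle block gently down inside, upright. Then slide the cover fully home again, holding the tab down the same way, so that the tab springs back up latched. Leave the other things on the table where they are.

Things in the scene. Friction and masses are not known exactly. Their poses are not given: they have to be found in the camera images.
- case: Wooden specimen case, fixed, 140 (its x) x 200 (its y) mm, 62.5 mm high over its rails. Origin: centre of underside; z up. Inside 124 (x) x 184 (y) mm, floor 6 mm above the table, 38 mm from floor to cover. Side walls 8 mm thick carry notched brass rails 55.5 to 62.5 mm high that reach inwards to x = -54 and 54. The cover slides to case +y, out past the end; open, y = -92 to +33 mm is uncovered.
- case_in (a point): Point on the case's inner floor, 6 mm above the table, centre line, case y = -30 mm: the middle of the part uncovered when the cover is fully open. Axes as the case's.
- cover (a joint): Slide of the dark wooden cover (119 x 190 x 5 mm, top 49 mm above the table) along case +y: 0 = closed, 0.125 = fully open (end stop). Friction about 1.2 N. The tab's bar in the rail notches holds it, with 4 mm play either way, unless the tab is held down.
- tab (a joint): Travel of the red tab on the cover: 0 = sprung up (bar in the notches, cover latched), 0.005 = fully down. Spring 2.3 N at first, 4.5 N fully down. The bar clears the rails only in the last 1.5 mm; let go, the tab pops up into the next notch (every 25 mm from closed to fully open), so hold it down all along the slide, both ways.
- tab_top (a point): Centre of the upper face of the red tab's finger well; moves with tab and cover; axes as the case's. 59 mm above the table when up, 54 mm held down. Well 44 mm wide (case x), open at its sides, 46 mm long (case y) between two end ridges 4 mm high and thick that a fingertip can push. At case y = -60 mm when closed. A steel bar (118 x 8 mm) runs from the tab into both rails.
- beetle: Blue beetle cast in a clear amber block (its back shows about 1 mm proud of the top, look only) on a dark wooden foot: one solid block 38 (its x) x 64 (its y) x 34 (z) mm, 60 to 130 g. Origin: centre of its underside; z up.
- eyejar: Bystander: closed glass jar of yellow glass eyes with a brass cap, 54 mm across, 58 mm high; origin under its centre.
- shell: Bystander: pink spiral shell on a round wooden foot 56 mm across, 52 mm high in all; origin under its centre.
- glue: Bystander: white glue bottle, 48 mm across, 100 mm high, beyond the case; origin under its centre.
- skull: Bystander: small cream skull cast on a wooden foot 75 x 50 mm, 49 mm high; origin under its centre.
- brush: Bystander: brush lying on the table beyond the case.
- pot: Bystander: blue cup, 70 mm across, 70 mm high; origin under its centre.

How it is judged:
By the outcome, as a careful person would: the job done as asked, in the order asked, and still so for the second after the job is handed in, with the robot touching nothing.
It also fails if it takes over 72 s, if anything falls off the work surface, if the arm or the gripper's body presses on something with over 40 N, if the wrist force passes 120 N, or if a joint passes its speed limit or range.

### The arm

A 6-joint arm with a two-finger parallel gripper is mounted at the origin on the work surface. World frame = base frame: x ahead of the robot, y to its left, z up, the work surface at z = 0. Lengths are in m, angles in rad, forces in N, time in s.
With the tool pointing down it reaches from about 0.375 to 0.9 m from the base axis. Payload 3.1 kg.
Tool frame: the origin (TCP) lies between the finger pads; the fingertips stand 17 mm ahead of it and the grasp point (between the pads) lies 2 mm behind it; x points along the fingers, y is the direction in which the jaws open and shut, and the axes are right-handed (so a half turn about x gives the same grasp; the last joint's range is limited). The gripper opens to 87 mm and grips with 3 to 60 N. Pads are 19 mm wide; open, the fingers measure 117 mm over their backs; the gripper's body (75 mm by 190 mm) begins 51 mm behind the grasp point.
Start: joints at [0.958, 0.527, 1.433, -0, 1.181, -0.178], TCP at [0.263, 0.567, 0.24] pointing down, gripper open.
Joint ranges: [-3.08, 3.08], [-0.75, 2.2], [0.22, 2.44], [-1.43, 4.57], [0, 2.65], [-2.85, 2.85]. Speed limits (rad/s): [2.79, 2.79, 3.14, 3.14, 3.14, 3.14].

### API

Orientations are given as a unit quaternion [w, x, y, z].
In Python, from rig import env gives the robot as it stands. The module is installed in compiled form; this text tells all that it offers.
- The arm moves only by the shell command python3 -m handwheel 'ROWS'. ROWS is text: rows parted by semicolons, each of 7 numbers parted by spaces: the finger opening in m, from 0 to 0.087, then the shift along the tool's x, y, z in m, then the turn, a rotation vector about the tool's x, y, z in degrees. In form: jaw tx ty tz rx ry rz; .... A call has 1 to 20 rows; each row is the pose to reach, as a shift and turn from the pose commanded when the call began, along the tool's axes at that moment; what a row does not reach only later rows make up. A row lasts 1/8 s, in which the tool goes at most 62.5 mm and 10.7 degrees, less where a joint would pass 70% of its speed; a pose out of reach is approached as far as the arm can. A call with a gripper value outside its range is refused whole. The fingers move at their own pace and stop on an object; the grip force is fixed at half the most. Time passes only in rows, so rows that repeat a pose let the fingers close. It gives the time, the measured TCP pose, the force and the opening at its end, in the units of the state.
- env.get_state(): the state, without advancing time (a new reading comes with each control period).
- env.grab_frame(name): name is "scene" or "top"; returns (picture, depth): 420x560x3 uint8, red, green, blue; 420x560 float32, m along the optical axis (not along the pixel's ray), 0 where there is no reading.
- env.camera_params(name): a dict with "K" (3x3 intrinsics, pixels), "rvec" (rotation vector, rad) and "tvec" (3), from world to camera coordinates, as OpenCV has them. Camera axes: x right, y down, z forward; pixel columns grow to the right and rows downward; lengths in m; the calibration is good to about 2 mm. A picture is of the moment at which its call begins. camera_params takes no time and is no camera call.
- env.sign_off(): hands the job in, once; it reports no verdict.
Trained networks look in the newest picture that a camera, given by its name, has taken for a name from the list of things; names that differ only in an ending like _2 or _b are one class to them, and where a whole thing is asked for, a point or a joint stands for the part that bears it (a point fixed in the world has none). Each returns a list of dicts, best first, with "p" (0 to 1); they miss things now and then, are a little off and sometimes report something else, mostly with a low value. They report only what shows in the picture. A call takes as long as a camera call.
- env.find_in(name, camera): "pixel" ([column, row] in pixels, amid what is visible of it).
- env.spot_point(name, camera): "pixel" ([column, row] in pixels: a listed point, or the origin of a listed thing).
The state is a dict: "clock": time; "qpos": joint angles; "qvel": joint speeds; "tau": joint torques, N m; "tcp_pos": TCP position; "ee_rot": TCP orientation; "wrist_force": force on the tool from outside, world axes, zero at the start; "moment": the same for the moment, N m; "width": finger opening in m.
Only numpy, scipy, OpenCV 4.12 (cv2) and the standard library are available. Lean on these libraries where they do the work, as an engineer would, in place of code of your own. Each camera call takes 0.05 s, during which the arm holds its last target. There are 200 camera calls.

## Working session

There is one attempt and no reset: what is moved stays moved. The work goes in short steps, Python scripts to look and compute and a shell command to move; the robot and the scene stay as the last step left them, time stands still between calls to the robot, and variables do not carry over. Pictures are saved under pics/ and viewed, about 8 in all and at most 12, crops included, and the job is handed in when it is done.

```bash
mkdir -p pics; cat > h.py <<'E'
import numpy as np, cv2
from scipy.spatial.transform import Rotation as R
from rig import env
def cam(n):
    c=env.camera_params(n); return np.array(c["K"]),cv2.Rodrigues(np.array(c["rvec"],float))[0],np.array(c["tvec"],float).ravel()
def ray(n,px,z):
    K,Rm,t=cam(n); d=Rm.T@np.linalg.solve(K,[px[0],px[1],1]); o=-Rm.T@t
    return o+d*(z-o[2])/d[2]
def cloud(n,dep):
    K,Rm,t=cam(n); v,u=np.mgrid[:dep.shape[0],:dep.shape[1]]
    p=np.stack([(u-K[0,2])/K[0,0]*dep,(v-K[1,2])/K[1,1]*dep,dep],-1)
    return (p-t)@Rm
def save(n,img): cv2.imwrite("pics/"+n+".png",cv2.cvtColor(img,cv2.COLOR_RGB2BGR))
def tool(target,rot=None):
    s=env.get_state(); q=np.array(s["ee_rot"]); M=R.from_quat(q[[1,2,3,0]])
    return M.inv().apply(np.array(target)-s["tcp_pos"]), M.as_matrix()
E
python3 - <<'E'
from h import *
np.set_printoptions(precision=4,suppress=True)
for n in("scene","top"):
    im,d=env.grab_frame(n); save(n+"0",im); np.save(n+"0.npy",d)
    K,Rm,t=cam(n); print(n,K[0,0],-Rm.T@t,Rm[2])
    for k in("case","case_in","tab_top","beetle","eyejar","shell","skull","pot","glue"):
        r=env.spot_point(k,n)[:2]; print(k,[(np.round(x["pixel"]),round(x["p"],2),ray(n,x["pixel"],{"tab_top":.059,"case_in":.006}.get(k,0))) for x in r])
print(env.get_state()); print(tool([0,0,0])[1])
E
```

```text
scene 447.7490414243493 [1.3986 0.3485 0.9129] [-0.6867 -0.2729 -0.6738]
case [(array([279., 238.]), 0.65, array([0.5709, 0.0288, 0.    ]))]
case_in [(array([272., 232.]), 0.95, array([0.5613, 0.0028, 0.006 ]))]
tab_top [(array([264., 217.]), 0.74, array([ 0.5676, -0.0207,  0.059 ]))]
beetle [(array([217., 197.]), 0.55, array([ 0.4843, -0.2183,  0.    ]))]
eyejar [(array([300., 309.]), 0.61, array([0.7736, 0.1666, 0.    ])), (array([185., 227.]), 0.58, array([ 0.6413, -0.2382,  0.    ]))]
shell [(array([167., 191.]), 0.63, array([ 0.5252, -0.3742,  0.    ]))]
skull [(array([425., 225.]), 0.97, array([0.35  , 0.4011, 0.    ])), (array([200., 156.]), 0.65, array([ 0.3186, -0.3749,  0.    ]))]
pot [(array([201., 160.]), 0.56, array([ 0.3323, -0.3608,  0.    ]))]
glue [(array([216., 283.]), 0.74, array([ 0.784 , -0.0592,  0.    ]))]
top 410.8428358486859 [ 0.4544 -0.0167  1.1944] [ 0.0879  0.0036 -0.9961]
case [(array([266., 209.]), 0.75, array([0.5644, 0.041 , 0.    ])), (array([221., 137.]), 0.43, array([0.7803, 0.1734, 0.    ]))]
case_in []
tab_top []
beetle [(array([354., 236.]), 0.8
[... 358 characters left out ...]
0.4082, 0.    ]))]
pot [(array([407., 289.]), 0.79, array([ 0.3259, -0.3567,  0.    ]))]
glue [(array([300., 140.]), 0.84, array([ 0.7669, -0.0626,  0.    ]))]
{'clock': 1.0, 'qpos': array([ 0.9575,  0.5275,  1.4328, -0.    ,  1.1814, -0.1785]), 'qvel': array([ 0.0004,  0.0025, -0.0006, -0.0005, -0.0007,  0.0002]), 'tau': array([  0.0015, -44.0016, -17.6993,   0.0635,   0.0504,  -0.    ]), 'tcp_pos': array([0.2632, 0.5668, 0.2396]), 'ee_rot': array([ 0.6905,  0.1525,  0.6905, -0.1525]), 'wrist_force': array([-0.6846, -0.3322,  0.3656]), 'moment': array([-0.0161, -0.0219, -0.0019]), 'width': 0.08652526609222352}
[[ 0.      0.4213  0.9069]
 [-0.      0.9069 -0.4213]
 [-1.     -0.      0.    ]]
```

View pics/top0.png

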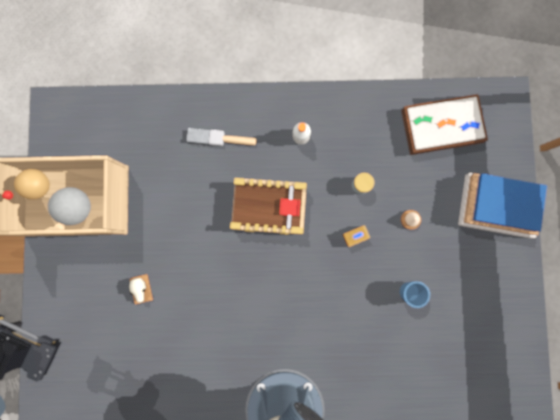

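View pics/scene0.png

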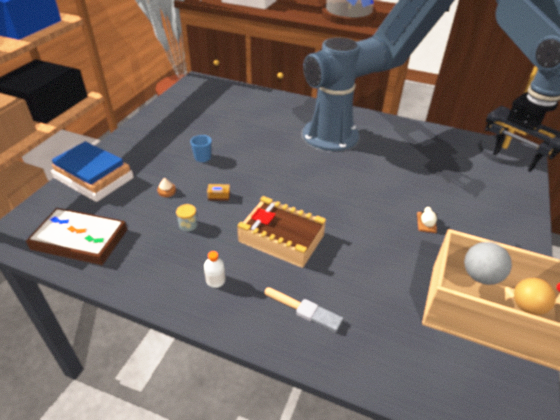

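The top view shows the case at (268,207) with the tab end at (290,207), so case +y is roughly world +y. The beetle is at (357,236), turned by about 20°, and the eye jar at (364,183) and shell at (411,219) stand near it. Next I'll get finer poses from depth.

```bash
python3 - <<'E'
from h import *
np.set_printoptions(precision=4,suppress=True)
for n in("top","scene"):
    im=cv2.imread(f"pics/{n}0.png").astype(int); d=np.load(n+"0.npy"); P=cloud(n,d); b,g,r=im[...,0],im[...,1],im[...,2]
    def rect(m,k):
        q=P[m]; 
        if len(q)<5: print(k,len(q));return
        print(n,k,len(q),cv2.minAreaRect((q[:,:2]*1000).astype(np.float32)),"med",np.median(q,0))
    near=lambda x,y,rad:(np.hypot(P[...,0]-x,P[...,1]-y)<rad)&(d>0)
    N=near(.565,.03,.16)
    rect(N&(P[...,2]>.053)&(P[...,2]<.075)&(r>g+25)&~((g<70)&(r>150)),"rails")
    rect(N&(P[...,2]>.02)&(P[...,2]<.075),"case")
    rect(N&(r>150)&(g<70)&(b<80),"tab")
    rect(near(.48,-.21,.06)&(P[...,2]>.027)&(P[...,2]<.05),"beetle")
    rect(near(.48,-.21,.06)&(P[...,2]>.01)&(P[...,2]<.05),"beetle all")
    rect(near(.63,-.23,.06)&(P[...,2]>.04),"jar")
im=cv2.imread("pics/top0.png"); cv2.imwrite("pics/c.png",cv2.resize(im[165:260,220:440],None,fx=3.6,fy=3.6,interpolation=cv2.INTER_CUBIC))
E
```

```text
top rails 1082 ((568.5884399414062, 33.82923889160156), (198.73233032226562, 139.5466766357422), 84.53233337402344) med [ 0.5637 -0.0022  0.0604]
top case 3629 ((566.8810424804688, 34.610435485839844), (200.21560668945312, 144.11700439453125), 84.66837310791016) med [0.5678 0.0338 0.0507]
tab 1
top beetle 312 ((480.606689453125, -212.16024780273438), (37.97868347167969, 64.39143371582031), 21.594619750976562) med [ 0.4809 -0.2117  0.0346]
top beetle all 329 ((480.56304931640625, -212.03089904785156), (37.9818000793457, 64.65815734863281), 21.6120662689209) med [ 0.4807 -0.2107  0.0344]
top jar 300 ((629.1715087890625, -233.6409912109375), (51.26471710205078, 53.178260803222656), 43.31810760498047) med [ 0.6282 -0.2325  0.0582]
scene rails 724 ((568.0076904296875, 34.630149841308594), (200.6656036376953, 146.5232391357422), 84.49217987060547) med [0.6161 0.0332 0.0602]
scene case 3375 ((568.069091796875, 33.76115417480469), (203.04547119140625, 146.91050720214844), 84.55514526367188) med [0.582  0.0408 0.05  ]
scene tab 220 ((556.1946411132812, -23.508304595947266), (53.56346893310547, 61.852657318115234), 85.84921264648438) med [ 0.5647 -0.0222  0.0595]
scene beetle 212 ((480.532958984375, -211.8251190185547), (43.8283805847168, 64.27373504638672), 22.76239013671875) med [ 0.4833 -0.2113  0.0342]
scene beetle all 303 ((482.367919921875, -211.0349578857422), (47.59484100341797, 64.24589538574219), 23.49436378479004) med [ 0.4885 -0.2089  0.0327]
scene jar 266 ((629.3264770507812, -232.8451385498047), (53.61419677734375, 51.70314407348633), 12.14408016204834) med [ 0.6354 -0.23    0.0577]
```

View pics/c.png

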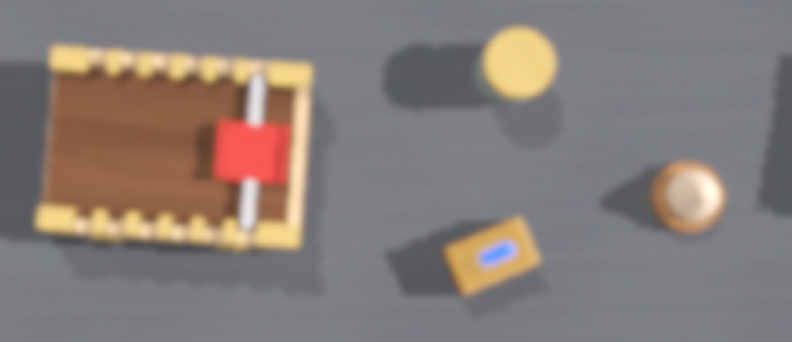

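Poses:
- **Case:** centre (0.568, 0.034), yaw −5.4°.
- **Tab:** closed position about (0.562, −0.026).
- **Beetle:** (0.4806, −0.212), yaw 21.6°.

I'll move above the tab with the fingers shut and the jaw along case x.

```bash
python3 -m handwheel '0 0.09 -0.4 0.517 70.5 0 0;0 0.09 -0.4 0.517 70.5 0 0;0 0.09 -0.4 0.517 70.5 0 0;0 0.09 -0.4 0.517 70.5 0 0;0 0.09 -0.4 0.517 70.5 0 0;0 0.09 -0.4 0.517 70.5 0 0;0 0.09 -0.4 0.517 70.5 0 0;0 0.09 -0.4 0.517 70.5 0 0;0 0.09 -0.4 0.517 70.5 0 0;0 0.09 -0.4 0.517 70.5 0 0;0 0.09 -0.4 0.517 70.5 0 0;0 0.09 -0.4 0.517 70.5 0 0;0 0.09 -0.4 0.517 70.5 0 0;0 0.09 -0.4 0.517 70.5 0 0;0 0.09 -0.4 0.517 70.5 0 0'; cat > st.py <<'E'
from h import *
np.set_printoptions(precision=4,suppress=True)
s=env.get_state(); p=s["tcp_pos"]; a=np.radians(-5.4); c=np.array([.568,.034]); ex=np.array([np.cos(a),np.sin(a)]); ey=np.array([-ex[1],ex[0]])
M=tool([0,0,0])[1]
print("t",round(s["clock"],2),"case xy mm",1000*(p[:2]-c)@ex,1000*(p[:2]-c)@ey,"tip z",1000*p[2]-17,"heading",np.degrees(np.arctan2(M[1,1],M[0,1])),"toolx",M[:,0],"F",s["wrist_force"],"w",s["width"])
E
python3 st.py
```

```text
clock: 2.88
tcp_pos: [0.5632, -0.0125, 0.1498]
ee_rot: [0.476, 0.523, 0.476, -0.523]
wrist_force: [-0.0, 0.8, -0.5]
width: 0.0007
t 2.88 case xy mm -0.40413178157537516 -46.71958713128838 tip z 132.83667191867298 heading -5.310804096517446 toolx [-0.      0.0001 -1.    ] F [-0.0475  0.7871 -0.4543] w 0.0006876794044530272
```

```bash
python3 -m handwheel '0 0.05 0 0.003 0 0 0;0 0.065 0 0.003 0 0 0;0 0.072 0 0.003 0 0 0;0 0.076 0 0.003 0 0 0;0 0.079 0 0.003 0 0 0;0 0.080 0 0.003 0 0 0;0 0.080 0 0.003 0 0 0'; python3 st.py
```

```text
clock: 3.75
tcp_pos: [0.5632, -0.0163, 0.0713]
ee_rot: [0.476, 0.523, 0.476, -0.523]
wrist_force: [-3.2, 1.5, 9.3]
width: 0.0008
t 3.75 case xy mm -0.07725315286991691 -50.5330104986959 tip z 54.3098409029284 heading -5.412732903522341 toolx [ 0.0003  0.0003 -1.    ] F [-3.2383  1.4958  9.3452] w 0.0008222818693749878
```

Force 9.3 N at tip height 54.3 mm means the tab is bottomed. Now I'll slide it open.

```bash
python3 -m handwheel '0 0.001 0 -0.004 0 0 0;0 0.001 0 -0.012 0 0 0;0 0.001 0 -0.022 0 0 0;0 0.001 0 -0.032 0 0 0;0 0.001 0 -0.042 0 0 0;0 0.001 0 -0.052 0 0 0;0 0.001 0 -0.062 0 0 0;0 0.001 0 -0.072 0 0 0;0 0.001 0 -0.082 0 0 0;0 0.001 0 -0.092 0 0 0;0 0.001 0 -0.102 0 0 0;0 0.001 0 -0.110 0 0 0;0 0.001 0 -0.117 0 0 0;0 0.001 0 -0.122 0 0 0;0 0.001 0 -0.126 0 0 0;0 0.001 0 -0.129 0 0 0;0 0.001 0 -0.129 0 0 0'; python3 st.py;  python3 - <<'E'
from h import *
im,d=env.grab_frame("scene"); save("s1",cv2.resize(im[160:300,180:400],None,fx=3,fy=3))
E
```

```text
clock: 5.88
tcp_pos: [0.5756, 0.1098, 0.0712]
ee_rot: [-0.478, -0.522, -0.475, 0.523]
wrist_force: [-4.8, -6.0, 14.0]
width: 0.0002
t 5.88 case xy mm 0.44208794477378377 76.215973308439 tip z 54.21618971589663 heading -5.29071579956775 toolx [ 0.0008 -0.0036 -1.    ] F [-4.7536 -6.0192 14.0406] w 0.00017315630924815122
```

View pics/s1.png

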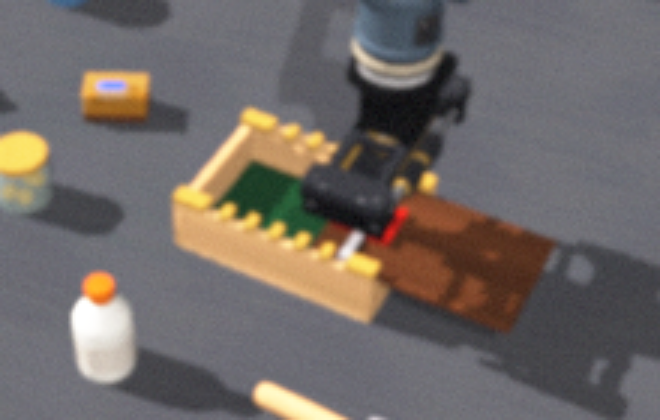

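The cover is out at its stop (6 N at the end) and the green floor is exposed. I'll lift and go above the beetle, opening the jaw on the way.

```bash
python3 -m handwheel '0 -0.03 0 0 0 0 0;0 -0.09 0 0 0 0 0;0.087 -0.1 -0.064 0.329 -27 0 0;0.087 -0.1 -0.064 0.329 -27 0 0;0.087 -0.1 -0.064 0.329 -27 0 0;0.087 -0.1 -0.064 0.329 -27 0 0;0.087 -0.1 -0.064 0.329 -27 0 0;0.087 -0.1 -0.064 0.329 -27 0 0;0.087 -0.1 -0.064 0.329 -27 0 0;0.087 -0.1 -0.064 0.329 -27 0 0;0.087 -0.1 -0.064 0.329 -27 0 0'; python3 st.py;  python3 - <<'E'
from h import *
np.set_printoptions(precision=4,suppress=True)
s=env.get_state(); print(tool([.4806,-.212,.02])[0],s["tcp_pos"])
im,d=env.grab_frame("scene"); save("s2",cv2.resize(im[140:300,150:400],None,fx=3,fy=3))
b=im.astype(int); m=(b[...,0]>150)&(b[...,1]<70)&(b[...,2]<80); P=cloud("scene",d); q=P[m]; q=q[q[:,2]<.09]
a=np.radians(-5.4); c=np.array([.568,.034]); ey=np.array([-np.sin(a),np.cos(a)])
print(len(q),np.median(q,0),np.median((q[:,:2]-c)@ey))
E
```

```text
clock: 7.3
tcp_pos: [0.4811, -0.2085, 0.1687]
ee_rot: [0.585, 0.397, 0.585, -0.397]
wrist_force: [0.1, -0.0, 0.4]
width: 0.0819
t 7.3 case xy mm -63.71269905099721 -249.62866379979403 tip z 151.67359555161318 heading 21.689071532831438 toolx [ 0.0002  0.0001 -1.    ] F [ 0.1392 -0.0093  0.3547] w 0.08192125362141632
[ 0.1487 -0.0018  0.0031] [ 0.4811 -0.2085  0.1687]
269 [0.576  0.0999 0.0598] 0.0658481812532854
```

View pics/s2.png

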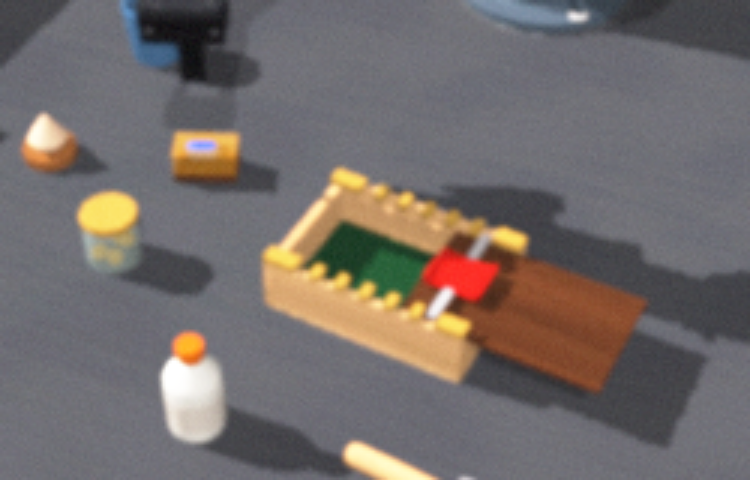

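The tab is up and latched at case y ≈ +66 mm, so the cover is fully open. Now I'll grasp the beetle.

```bash
python3 -m handwheel '0.087 0.06 -0.002 0.003 0 0 0;0.087 0.1 -0.002 0.003 0 0 0;0.087 0.13 -0.002 0.003 0 0 0;0.087 0.147 -0.002 0.003 0 0 0;0.087 0.147 -0.002 0.003 0 0 0;0 0.147 -0.002 0.003 0 0 0;0 0.147 -0.002 0.003 0 0 0;0 0.147 -0.002 0.003 0 0 0;0 0.147 -0.002 0.003 0 0 0;0 0.147 -0.002 0.003 0 0 0;0 0.147 -0.002 0.003 0 0 0'; python3 st.py
```

```text
clock: 8.72
tcp_pos: [0.4801, -0.2133, 0.0216]
ee_rot: [0.585, 0.398, 0.585, -0.398]
wrist_force: [-0.7, 0.8, 0.4]
width: 0.0376
t 8.72 case xy mm -64.24134919479513 -254.5247859890097 tip z 4.611802274531655 heading 21.581336994130112 toolx [ 0.0002 -0.0001 -1.    ] F [-0.7325  0.8035  0.4449] w 0.03760980034435964
```

```bash
python3 -m handwheel '0 -0.03 0 0 0 0 0;0 -0.09 0 0 0 0 0;0 -0.1 0.03 -0.03 5 0 0;0 -0.1 0.07 -0.075 14 0 0;0 -0.1 0.11 -0.12 22 0 0;0 -0.1 0.14 -0.15 27 0 0;0 -0.1 0.159 -0.171 27 0 0;0 -0.1 0.159 -0.171 27 0 0;0 -0.1 0.159 -0.171 27 0 0;0 -0.1 0.159 -0.171 27 0 0'; python3 st.py; python3 - <<'E'
from h import *
im,d=env.grab_frame("scene"); save("s3",cv2.resize(im[140:300,150:400],None,fx=3,fy=3))
E
```

```text
clock: 9.98
tcp_pos: [0.5645, 0.0031, 0.1214]
ee_rot: [-0.475, -0.523, -0.476, 0.524]
wrist_force: [-0.1, 0.5, -0.8]
width: 0.0376
t 9.97 case xy mm -0.6057324582983584 -31.092115588598748 tip z 104.41791174854936 heading -5.494802306118087 toolx [-0.0007 -0.0001 -1.    ] F [-0.1443  0.4988 -0.7872] w 0.03763083696906941
```

View pics/s3.png

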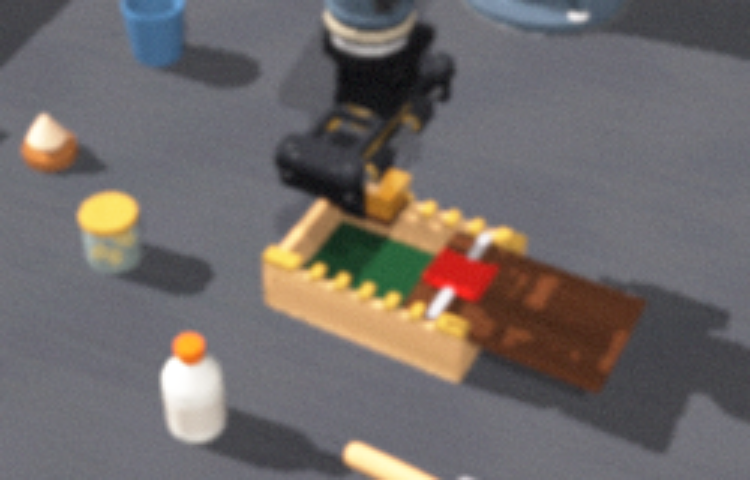

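The block is held level over the opening. I'll lower it gently; the floor is at 93.8 mm of descent.

```bash
python3 -m handwheel '0 0.04 0 0 0 0 0;0 0.07 0 0 0 0 0;0 0.084 0 0 0 0 0;0 0.089 0 0 0 0 0;0 0.0915 0 0 0 0 0;0 0.093 0 0 0 0 0;0 0.0935 0 0 0 0 0;0 0.0935 0 0 0 0 0'; python3 st.py
```

```text
clock: 11.02
tcp_pos: [0.5652, 0.0042, 0.0285]
ee_rot: [0.476, 0.523, 0.476, -0.523]
wrist_force: [-0.3, -0.2, -0.9]
width: 0.0377
t 11.03 case xy mm 0.0042355186593930816 -29.916775593529742 tip z 11.479398282195149 heading -5.403914013779866 toolx [ 0.0008 -0.0002 -1.    ] F [-0.2869 -0.1995 -0.9239] w 0.03768170094164169
```

```bash
python3 -m handwheel '0 0.0005 0 0 0 0 0;0 0.001 0 0 0 0 0;0 0.001 0 0 0 0 0;0 0.0015 0 0 0 0 0;0 0.0015 0 0 0 0 0'; python3 st.py
```

```text
clock: 11.65
tcp_pos: [0.5651, 0.0042, 0.0276]
ee_rot: [0.476, 0.523, 0.476, -0.523]
wrist_force: [-2.0, 0.3, 8.5]
width: 0.0377
t 11.65 case xy mm -0.11544306898653219 -29.945713689907684 tip z 10.603558380356908 heading -5.408494796827542 toolx [ 0.0005 -0.0001 -1.    ] F [-1.9566  0.2854  8.5091] w 0.03765833330272808
```

The block is resting on the floor (8.5 N). I'll release, lift straight up, then close the fingers above the tab.

```bash
python3 -m handwheel '0.055 -0.001 0 0 0 0 0;0.055 -0.001 0 0 0 0 0;0.055 -0.001 0 0 0 0 0;0.055 -0.001 0 0 0 0 0;0.055 -0.02 0 0 0 0 0;0.055 -0.05 0 0 0 0 0;0.055 -0.09 0 0 0 0 0;0 -0.12 0 -0.04 0 0 0;0 -0.12 0 -0.084 0 0 0;0 -0.12 0 -0.084 0 0 0;0 -0.12 0 -0.084 0 0 0;0 -0.12 0 -0.084 0 0 0;0 -0.12 0 -0.084 0 0 0;0 -0.12 0 -0.084 0 0 0'; python3 st.py; python3 - <<'E'
from h import *
im,d=env.grab_frame("scene"); save("s4",cv2.resize(im[160:300,190:400],None,fx=3.5,fy=3.5))
E
```

```text
clock: 13.4
tcp_pos: [0.5729, 0.0871, 0.1464]
ee_rot: [-0.475, -0.523, -0.476, 0.523]
wrist_force: [0.2, -0.3, 0.3]
width: 0.0011
t 13.4 case xy mm -0.15031730744659982 53.35897285580693 tip z 129.36712477639836 heading -5.477204745548335 toolx [-0.0004 -0.     -1.    ] F [ 0.1515 -0.2859  0.2727] w 0.0011335303251983004
```

View pics/s4.png

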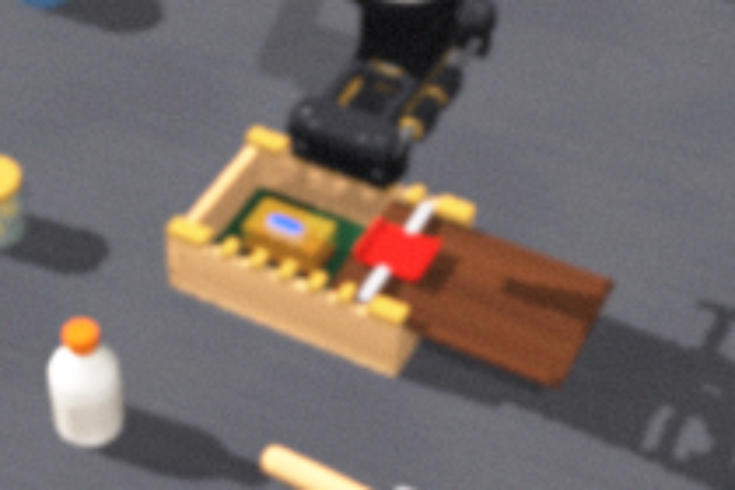

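The beetle is upright on the floor inside the case and the cover is still open. Now I'll press the tab.

```bash
python3 -m handwheel '0 0.045 0 -0.001 0 0 0;0 0.06 0 -0.001 0 0 0;0 0.068 0 -0.001 0 0 0;0 0.073 0 -0.001 0 0 0;0 0.076 0 -0.001 0 0 0;0 0.0775 0 -0.001 0 0 0;0 0.0775 0 -0.001 0 0 0'; python3 st.py
```

```text
clock: 14.32
tcp_pos: [0.573, 0.0888, 0.0713]
ee_rot: [0.476, 0.523, 0.476, -0.523]
wrist_force: [-2.9, -0.4, 11.3]
width: 0.0007
t 14.32 case xy mm -0.22208843479141166 54.98424310488194 tip z 54.27669973443588 heading -5.387671352635123 toolx [ 0.0007 -0.0004 -1.    ] F [-2.9138 -0.4374 11.2599] w 0.0007062236416424201
```

```bash
python3 -m handwheel '0 0.0005 0 0.004 0 0 0;0 0.0005 0 0.012 0 0 0;0 0.0005 0 0.022 0 0 0;0 0.0005 0 0.032 0 0 0;0 0.0005 0 0.042 0 0 0;0 0.0005 0 0.052 0 0 0;0 0.0005 0 0.062 0 0 0;0 0.0005 0 0.072 0 0 0;0 0.0005 0 0.082 0 0 0;0 0.0005 0 0.092 0 0 0;0 0.0005 0 0.102 0 0 0;0 0.0005 0 0.110 0 0 0;0 0.0005 0 0.117 0 0 0;0 0.0005 0 0.122 0 0 0;0 0.0005 0 0.126 0 0 0;0 0.0005 0 0.129 0 0 0;0 0.0005 0 0.129 0 0 0'; python3 st.py
```

```text
clock: 16.45
tcp_pos: [0.5614, -0.0375, 0.0712]
ee_rot: [0.475, 0.525, 0.476, -0.522]
wrist_force: [-1.4, 7.9, 14.5]
width: -0.0002
t 16.45 case xy mm 0.2072421999304276 -71.83267658768725 tip z 54.15177588847051 heading -5.520563272258733 toolx [ 0.0026  0.003  -1.    ] F [-1.3885  7.9393 14.5131] w -0.00015351236904122376
```

It's against the closed stop (7.9 N). I'll lift off and check.

```bash
python3 -m handwheel '0 -0.004 0 0 0 0 0;0 -0.012 0 0 0 0 0;0 -0.04 0 0 0 0 0;0 -0.1 0 0 0 0 0;0 -0.13 -0.06 0.06 0 0 0;0 -0.13 -0.09 0.12 0 0 0;0 -0.13 -0.11 0.16 0 0 0;0 -0.13 -0.11 0.16 0 0 0;0 -0.13 -0.11 0.16 0 0 0;0 -0.13 -0.11 0.16 0 0 0'; python3 st.py; python3 - <<'E'
from h import *
np.set_printoptions(precision=4,suppress=True)
a=np.radians(-5.4); c=np.array([.568,.034]); ey=np.array([-np.sin(a),np.cos(a)])
im,d=env.grab_frame("scene"); save("s5",cv2.resize(im[140:310,150:400],None,fx=3.2,fy=3.2))
old=cv2.imread("pics/scene0.png")[...,::-1]
for i,D in((old,np.load("scene0.npy")),(im,d)):
    b=i.astype(int); m=(b[...,0]>150)&(b[...,1]<70)&(b[...,2]<80); P=cloud("scene",D); m&=(P[...,2]<.09)&(abs(P[...,1])<.2); q=P[m]
    print(len(q),np.argwhere(m).mean(0),np.median(q,0),np.median((q[:,:2]-c)@ey))
E
```

```text
clock: 17.7
tcp_pos: [0.4369, -0.1876, 0.1986]
ee_rot: [0.476, 0.523, 0.476, -0.523]
wrist_force: [-0.5, 0.4, -0.0]
width: 0.0007
t 17.7 case xy mm -109.62734683836185 -232.99493091553418 tip z 181.6042899340157 heading -5.34185495613658 toolx [ 0.0006  0.0001 -1.    ] F [-0.486   0.4342 -0.0078] w 0.0007157821639279183
220 [215.9909 263.4136] [ 0.5647 -0.0222  0.0595] -0.05619048508034324
214 [216.1215 263.5467] [ 0.5657 -0.0216  0.0597] -0.05616562427327741
```

View pics/s5.png

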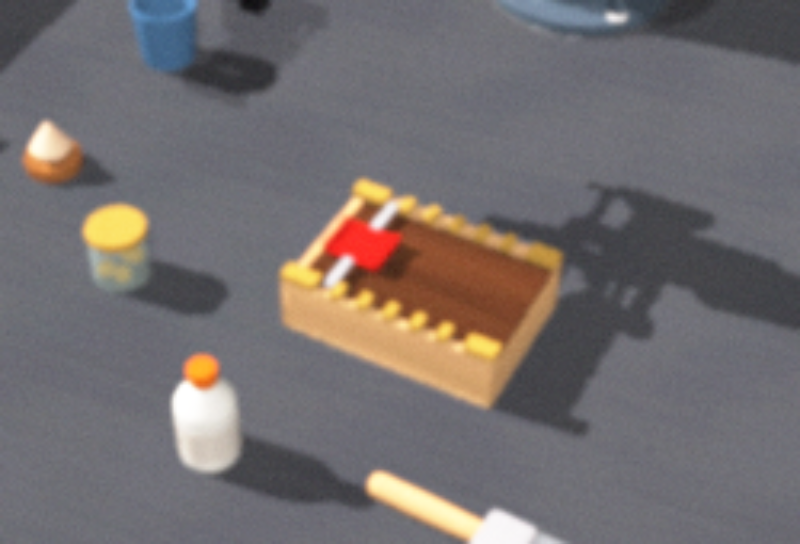

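The cover is home and the tab is up. It shows at the same pixel and height as at the start, the bystanders are in place, and the robot is clear.

```bash
python3 -c "
from rig import env
print(env.sign_off())"
```

```text
the job is handed in; nothing more can be done
None
```

The beetle block is inside the case, the cover is closed and latched, and I handed the job in at about 18 s on the clock. I held the tab down and slid the cover fully open. Then I set the block upright at about case y = −30 mm and slid the cover home with the tab held down again.

- **Cover and tab:** after closing, the red tab sits within about 0.2 pixel of where it started. Its height reads 59.7 mm, against 59.5 mm at the start, so it has sprung up with the cover home.
- **Beetle:** the last view before closing showed it upright on the floor. It was released with about 8.5 N pressing on the floor, and it can't be seen now that the cover is shut.
- **Other things:** the jar, shell, glue bottle, pot and brush look unmoved in the last picture. The skull was outside that crop, but the arm never came near it.
- **Forces:** the highest reading at the end of any move was about 16 N at the wrist; I did not read it within moves. No check failed or disagreed.

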